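Side-pull proof test of a board on a sprung gauge

ROBOT

A 6-joint arm with a two-finger parallel gripper is mounted at the origin on the work surface. World frame = base frame: x ahead of the robot, y to its left, z up, the work surface at z = 0. Lengths are in m, angles in rad, forces in N, time in s.
With the tool pointing down it reaches from about 0.375 to 0.975 m from the base axis. Payload 3.8 kg.
Tool frame: the origin (TCP) lies at the centre of the arm's flange, where the gripper is bolted on; the fingertips stand 173 mm ahead of it and the grasp point (between the pads) lies 155 mm ahead of it (bot.tip_reach is the distance from the TCP to the fingertips, in m); z points along the fingers, y is the line along which they close (so a half turn about z gives the same grasp; the last joint's range is limited). The gripper opens to 85 mm and grips with 20 to 120 N. Pads are 22 mm wide; open, the fingers measure 114 mm over their backs; the gripper's body (76 mm by 85 mm) begins 54 mm behind the grasp point. The pads swing forward as they close: fully open they stand 13 mm farther back than shut.
Start: joints at [-1.308, 0.264, 1.604, -0, 1.274, -0.037], TCP at [0.199, -0.645, 0.405] pointing down, gripper open.
Joint ranges: [-2.63, 2.63], [-0.94, 2.18], [0.31, 2.57], [-1.31, 4.45], [0, 2.66], [-2.55, 2.55]. Speed limits (rad/s): [2.57, 2.57, 3.14, 3.14, 3.14, 3.14].

INTERFACE

Orientations are given as a rotation vector (axis times angle).
In Python, from workcell import bot gives the robot as it stands.
- The arm moves only by the tool drive_tool, never from a script. Its arguments are lists of equal length, an entry for each row: "claw": the finger opening in mm, from 0 to 85.4; "slide": the shift along the world's x, y, z each as a share of 0.5 m, from -1 to 1, a list of three; "yaw": the turn about the world's z as a share of 180 degrees, from -1 to 1. A call has 1 to 8 rows; each row is the pose to reach, as a shift and turn from the pose commanded when the call began, turning the shorter way round; what a row does not reach only later rows make up. A row lasts 1/12 s, in which the tool goes at most 41.7 mm and 7.16 degrees, less where a joint would pass 70% of its speed; a pose out of reach is approached as far as the arm can. A call with a number of a shift or a turn outside -1 to 1 is refused whole. A call with a gripper value outside its range is refused whole. The fingers move at their own pace and stop on an object; "newtons" is the grip in N (left out, the last holds). Time passes only in rows, so rows that repeat a pose let the fingers close. It gives the time, the measured TCP pose, the force, the opening and the grip force at its end, in the units of the state.
- bot.read_state(): the state, without advancing time (a new reading comes with each control period).
- bot.read_camera(name): name is "scene" or "top" or "wrist"; returns a dict with "color" (400x640x3 uint8, red, green, blue), "depth" (400x640 float32, m along the optical axis (not along the pixel's ray), 0 where there is no reading), "mtx" (3x3 intrinsics, pixels), "k1" (the pictures are not rectified: a ray, as slopes to the right and down, at radius r is drawn at 1 + k1 r^2 times it, then the intrinsics apply), "eye" and "rotation" of the camera in the world. Camera axes: x right, y up, looking along -z (the intrinsics and any distortion apply to the point x, -y, -z); pixel columns grow to the right and rows downward; lengths in m; the calibration is good to about 2 mm. A picture is of the moment at which its call begins.
- bot.finish_job(): hands the job in; it is judged then, once.
The state is a dict: "time": time; "q": joint angles; "joint_vel": joint speeds; "joint_torque": joint torques, N m; "tool_pos": TCP position; "tcp_rot": TCP orientation; "wrist_force": force on the tool from outside, world axes, zero at the start; "torque": the same for the moment, N m; "width": opening from 0.0 (shut) to 1.0 (fully open); "grip_force": force on a finger pad.
Only numpy, scipy, OpenCV 4.12 (cv2) and the standard library are available. Lean on these libraries where they do the work, as an engineer would, in place of code of your own. Each camera call takes 0.05 s, during which the arm holds its last target. There are 200 camera calls.

TASK

Take the tall board with the thick black top rail out of the rack and slide it edgewise, fully home, into the leaning slot of the pull tester. Holding it by the rail, draw the sprung carriage out with it until the pointer lines up with the steel marker clip on the scale, never clearly past it, and hold it there for about two seconds. Then ease the carriage back to its rest without letting it snap, leave the board seated in the slot and let go; leave the marker and everything else as they are.

Things in the scene. Friction and masses are not known exactly. Their poses are not given: they have to be found in the camera images.
- card: The board to test: aluminium, 6 mm thick (x), 90 wide (y), 110 tall (z), about 160 g; small parts on one face, 40 to 66 mm up, up to 10 mm proud. Its top 24 mm is a black grip rail, 12 mm thick, 90 wide. Origin at the centre of its bottom edge, z towards the rail. Starts upright in one of the rack's slots. May face either way in the tester.
- rack: Fixed grey plastic rack, 150 (x) by 110 (y) mm. Origin at the centre of its underside. Two slots along its y at x = -37.5 and +37.5 mm, slot floor 12 mm up, wall tops 38 mm up, gap 9 mm; a board in it stands upright with its y along the rack's y.
- heatsink: Bystander in the rack's other slot: a dark finned heatsink plate without a rail, 90 mm wide, 60 mm tall, 16 mm over its fins; origin at the centre of its bottom edge.
- tester: Fixed pull tester: flat grey bed 360 mm long (x from -200 to +160) and 120 wide, spring housing at its -x end (top 62 mm up), white scale with a tick every 10 mm along its -y side (y -60 to -126, top 30 mm up). Origin on the bench. The carriage is pulled out along the tester's +x.
- shoe: Dark steel slot on the carriage. Origin: centre of the slot floor, 66 mm above the bench. z: how the board stands in it, leaning 30 degrees from vertical, top towards the tester's -x. y: along the slot (= tester's y); x: across it. Gap 9 mm in x, 98 in y, 28 deep, flared lips to 41 mm. A seated board has its origin here, its z along this z, its y along this y (either way round).
- carriage (a joint): Travel of the sprung carriage, and so of the pointer, along the tester's +x in m: 0 at rest, 0.10 at its stop. The spring pulls it back with about 2.4 N at rest and 80 N more per m. Between carriage and slot sits a stiff-running sprung buffer: under load the slot runs ahead of the carriage along +x by an uneven amount, up to 30 mm, so the board travels farther than the pointer.
- pointer (a point): Tip of the thin steel pointer that sticks out from the carriage over the scale. Axes as the tester's.
- mark (a point): Inner tip (3 mm wide) of the steel marker clip, 10 mm wide, on the scale's outer edge. Axes as the tester's. The pointer lines up with it when both have the same x in the tester's frame: 35 to 78 mm of carriage travel from rest. The pointer passes beside it without touching.
- tub: Bystander: open white plastic tub, 100 mm across, 75 mm tall, origin under its centre.
- dish: Bystander: small steel dish, 76 mm across, 22 mm tall, origin under its centre.
- screwdriver: Bystander: screwdriver with red handle lying along its x on the bench.
Things that resemble listed ones, but are neither listed nor needed, are in the scene too. What is shaped like the card but blue is not meant.

How it is judged:
By the outcome, as a careful person would: the job done as asked, in the order asked, and still so for the second after the job is handed in, with the robot touching nothing.
It also fails if it takes over 58 s, if anything falls off the work surface, if the arm or the gripper's body presses on something with over 40 N, if the wrist force passes 120 N, or if a joint passes its speed limit or range.

## Working session

There is one attempt and no reset: what is moved stays moved. The work goes in short steps, Python scripts to look and compute and a tool call to move; the robot and the scene stay as the last step left them, time stands still between calls to the robot, and variables do not carry over. Pictures are saved under pics/ and viewed, at most 10 in all, crops included, and the job is handed in when it is done.

Besides the shell and the picture viewer there is one more tool, called after "Request:" as name([rows], argument=value, ...), one row to a line, values as JSON. drive_tool: Moves the arm, as the interface text tells. Shift numbers are shares of 0.5 m and turn numbers shares of 180 degrees, none past 1 either way. Its arguments: {"type":"object","properties":{"claw":{"type":"array","items":{"type":"number"}},"slide":{"type":"array","items":{"type":"array","items":{"type":"number"}}},"yaw":{"type":"array","items":{"type":"number"}},"newtons":{"type":"number"}},"required":["claw","slide","yaw"]}

```bash
mkdir -p pics
cat > h.py <<'E'
import numpy as np, cv2
from workcell import bot
def cam(n):
    c=bot.read_camera(n); np.savez('%s.npz'%n,**c); return c
def rays(c,uv):
    uv=np.atleast_2d(np.array(uv,float)); K=np.array(c['mtx']); k1=float(c['k1'])
    d=np.array(cv2.undistortPoints(uv.reshape(-1,1,2),K,np.array([k1,0,0,0,0.]))).reshape(-1,2)
    v=np.c_[d[:,0],-d[:,1],-np.ones(len(d))]
    return v@np.array(c['rotation']).T
def onz(c,uv,z):
    r=rays(c,uv); e=np.array(c['eye']); return e+r*((z-e[2])/r[:,2])[:,None]
def dep(c,uv):
    r=rays(c,uv); uv=np.atleast_2d(uv).astype(int); return np.array(c['eye'])+r*np.array(c['depth'])[uv[:,1],uv[:,0]][:,None]
def proj(c,P):
    P=np.atleast_2d(P); q=(P-np.array(c['eye']))@np.array(c['rotation']); s=np.c_[q[:,0],-q[:,1]]/-q[:,2:]
    s=s*(1+float(c['k1'])*(s**2).sum(1))[:,None]; K=np.array(c['mtx']); return s@K[:2,:2].T+K[:2,2]
def cross(c1,p1,c2,p2):
    a,b=np.array(c1['eye']),np.array(c2['eye']); r,s=rays(c1,p1)[0],rays(c2,p2)[0]
    t=np.linalg.lstsq(np.c_[r,-s],b-a,rcond=None)[0]; A,B=a+t[0]*r,b+t[1]*s
    return (A+B)/2,np.linalg.norm(A-B)
E
python3 - <<'E'
from h import *
for n in('scene','top'):
    c=cam(n); cv2.imwrite('pics/%s0.png'%n,c['color'][:,:,::-1]); print(n,c['eye'],c['rotation'],c['mtx'],c['k1'])
s=bot.read_state();print(s['tool_pos'],s['tcp_rot'],s['wrist_force'],s['time'])
E
```

```text
scene [ 1.07736409 -0.14266988  1.03047053] [0.44737454 0.33757164 1.21496273] [[380.98693466   0.         321.61082715]
 [  0.         380.98693466 203.46215793]
 [  0.           0.           1.        ]] -0.036092967466245976
top [0.23865268 0.01630851 1.36561858] [ 0.17686972 -0.16446284 -1.44059074] [[446.14421478   0.         323.67352163]
 [  0.         446.14421478 197.33837036]
 [  0.           0.           1.        ]] 0.03375908058096665
[ 0.19927018 -0.64457779  0.40346325] [-3.10430222e+00 -4.68872046e-01  3.90498683e-04] [-0.18543339 -0.27069278  0.72340532] 0.1
```

View pics/scene0.png

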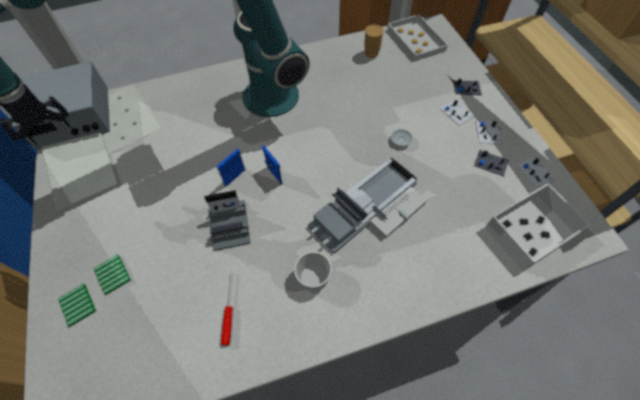

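View pics/top0.png

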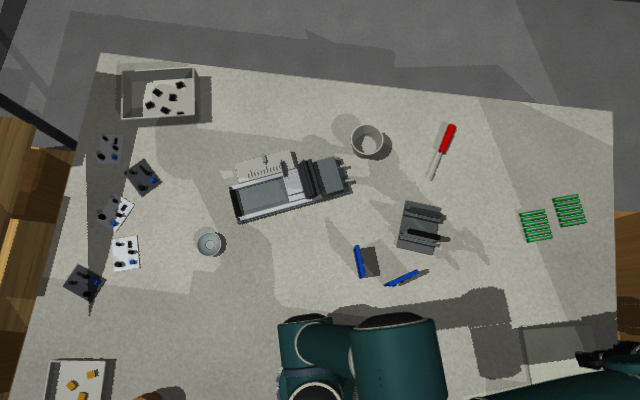

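The scene view shows the black-railed card in the rack at about (222,198), with the heatsink behind it at (230,225), the tester at (365,205), and two blue look-alikes at (231,165) and (272,165). In the top view the rail is at (428,236), the heatsink at (422,210), the tester at (290,185), and the blue boards at (361,262) and (407,278). The only board with a thick black rail is the one in the rack, so that is the card. I'll confirm it in an enlarged crop.

```bash
sed -i "s/c=bot.read_camera(n);/c=bot.read_camera(n); c['rotation']=cv2.Rodrigues(np.array(c['rotation'],float))[0] if np.size(c['rotation'])==3 else c['rotation'];/" h.py
python3 - <<'E'
from h import *
s,t=cam('scene'),cam('top')
def crop(c,x,y,w,h):
    return cv2.resize(c['color'][y:y+h,x:x+w,::-1].copy(),(400,300),interpolation=cv2.INTER_CUBIC)
im=np.vstack([np.hstack([crop(s,190,180,80,60),crop(s,300,150,140,105)]),np.hstack([crop(t,385,190,80,60),crop(t,222,140,140,105)])])
cv2.imwrite('pics/crops.png',im)
for n,p in [('rail',(428,236)),('testbed',(260,197)),('hous',(325,175)),('bench',(250,290))]: print(n,dep(t,p),onz(t,p,0))
for n,p in [('rail',(222,196)),('testbed',(390,185)),('bench',(170,180))]: print(n,dep(s,p))
E
```

```text
rail [[ 0.44341919 -0.26045351  0.11911261]] [[ 0.4629861  -0.28690011  0.        ]]
testbed [[0.51689613 0.24168472 0.01687931]] [[0.52037832 0.24450528 0.        ]]
hous [[0.59952156 0.04958844 0.06200716]] [[0.61668653 0.05117143 0.        ]]
bench [[ 0.23511611  0.2301789  -0.00135838]] [[0.23511963 0.22996638 0.        ]]
rail [[ 0.45628819 -0.24365607  0.11515203]]
testbed [[0.52228369 0.25770127 0.01752414]]
bench [[ 0.26063868 -0.40794446 -0.00098764]]
```

View pics/crops.png

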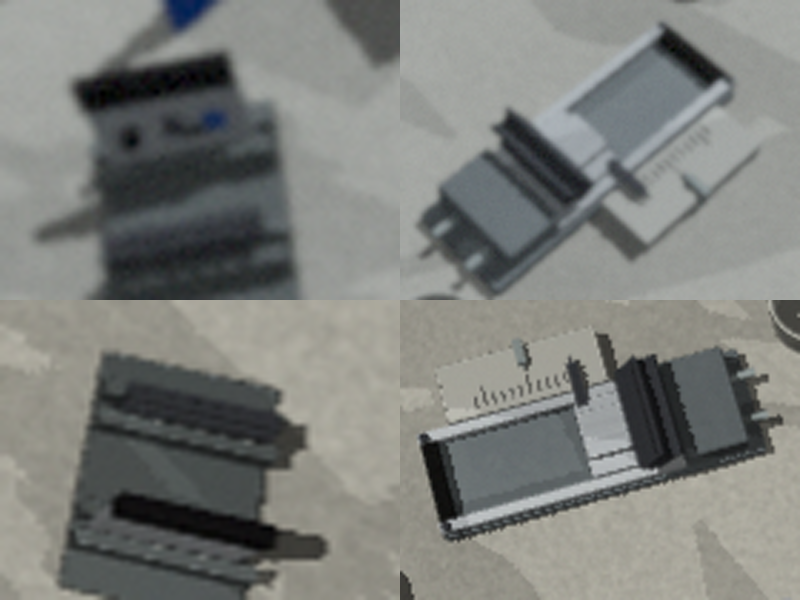

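The crops confirm it: the front rack board has a thick black rail and small parts on the side facing the heatsink. The slot and pointer (top view about (424,175)) and the marker clip (about (404,263)) are visible too. Next I'll compute rough poses from both views.

Run:
```python
from h import *
np.set_printoptions(precision=4,suppress=True)
s,t=[dict(np.load(n+'.npz')) for n in('scene','top')]
P=lambda x,y:(222+(x-400)*.35,140+(y-300)*.35)
S=lambda x,y:(300+(x-400)*.35,150+y*.35)
pts={'bedA':(P(422,437),S(733,80),.03),'bedB':(P(446,536),S(660,25),.03),'lipA':(P(628,362),S(588,190),.1),'lipB':(P(660,462),S(505,112),.1),
'pointer':(P(577,400),S(638,192),.03),'mark':(P(524,362),S(694,183),.03),'housNear':(P(722,350),S(545,245),.062),'housFar':(P(748,443),S(440,190),.062)}
for k,(a,b,z) in pts.items(): print(k,*cross(t,a,s,b),dep(t,a)[0])
# rail
for c,n,roi in((t,'t',(405,215,465,256)),(s,'s',(195,180,250,212))):
    g=cv2.cvtColor(c['color'],cv2.COLOR_RGB2GRAY)[roi[1]:roi[3],roi[0]:roi[2]]
    m=(g<30).astype(np.uint8); nn,l,st,ce=cv2.connectedComponentsWithStats(m); i=1+st[1:,4].argmax()
    ys,xs=np.where(l==i); uv=np.c_[xs+roi[0],ys+roi[1]]; print(n,st[i],ce[i]+roi[:2],cv2.minAreaRect(uv.astype(np.float32)))
    d=dep(c,uv); print(np.median(d,0),np.percentile(d[:,2],[5,50,95])); w=onz(c,uv,.122); print(cv2.minAreaRect((w[:,:2]*1000).astype(np.float32)))
```

```text
bedA [0.5319 0.3391 0.0305] 0.006339987822790484 [0.5303 0.3355 0.0326]
bedB [0.43   0.2979 0.02  ] 0.0062649419463758045 [0.4296 0.2957 0.0159]
lipA [0.629  0.1255 0.0749] 0.003493344162245833 [0.6219 0.122  0.0967]
lipB [0.5229 0.0766 0.0864] 0.0014217988842506809 [0.5237 0.0761 0.082 ]
pointer [ 0.6068  0.1915 -0.0111] 0.020516639698527794 [0.5876 0.1745 0.0484]
mark [0.6319 0.2461 0.0218] 0.009474065957048979 [0.6258 0.239  0.0371]
housNear [0.6633 0.047  0.0658] 0.04191702174600287 [0.6598 0.027  0.057 ]
housFar [ 0.5651 -0.0102  0.0435] 0.004993181198369036 [ 0.5637 -0.0126  0.0471]
t [  3  14  32  11 165] [423.7697 233.9758] ((423.61761474609375, 233.9705810546875), (32.214176177978516, 5.097866058349609), 12.528807640075684)
[ 0.4475 -0.2484  0.1207] [0.1073 0.1207 0.1246]
((447.14984130859375, -247.0516357421875), (88.8792724609375, 14.537490844726562), 84.38774871826172)
s [ 12  12  28  10 132] [220.3333 196.3788] ((220.4615478515625, 196.30770874023438), (5.099019527435303, 27.848491668701172), 78.69007110595703)
[ 0.4557 -0.2492  0.1154] [0.104  0.1154 0.1222]
((460.4892578125, -247.01394653320312), (76.46929931640625, 17.098369598388672), 84.59860229492188)
```

Request:
drive_tool([
  [0.46, 0.79, 0],
  [0.46, 0.79, 0],
  [0.46, 0.79, 0],
  [0.46, 0.79, 0],
  [0.46, 0.79, 0],
  [0.46, 0.79, 0],
  [0.46, 0.79, 0],
  [0.46, 0.79, 0],
], claw=[85, 85, 85, 85, 85, 85, 85, 85], yaw=[0.035, 0.035, 0.035, 0.035, 0.035, 0.035, 0.035, 0.035])

```text
time: 0.87
tool_pos: [0.3675, -0.3549, 0.4046]
tcp_rot: [3.076, 0.638, 0.0]
wrist_force: [1.0, -1.0, -0.6]
width: 0.995
grip_force: 0.0
```

Request:
drive_tool([
  [0, 0, 0],
  [0, 0, 0],
  [0, 0, 0],
  [0, 0, 0],
  [0, 0, 0],
], claw=[85, 85, 85, 85, 85], yaw=[0, 0, 0, 0, 0])

```text
time: 1.28
tool_pos: [0.3664, -0.358, 0.4046]
tcp_rot: [3.076, 0.636, -0.001]
wrist_force: [-0.2, 0.5, -0.1]
width: 0.992
grip_force: 0.0
```

Run:
```python
from h import *
np.set_printoptions(precision=4,suppress=True)
w=cam('wrist'); cv2.imwrite('pics/w1.png',w['color'][:,:,::-1]); st=bot.read_state(); print(st['time'],st['tool_pos'],st['tcp_rot'],w['eye'],w['rotation'][:,2]); print(proj(w,[.447,-.247,.122]),proj(w,[.447,-.247,0]))
```

```text
1.3333 [ 0.3664 -0.3581  0.4046] [-3.0765 -0.6357  0.0005] [ 0.4285 -0.3311  0.3723] [0.2443 0.1048 0.964 ]
[[229.4743  50.1243]] [[260.4107  72.579 ]]
```

View pics/w1.png

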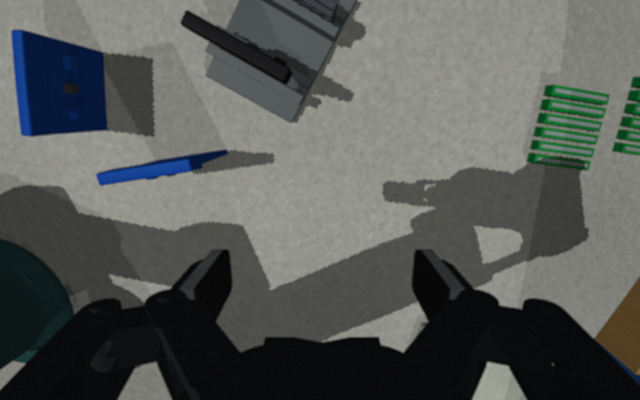

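The wrist view shows the rail's top from (185,15) to (290,75), the rack beneath it, and the two blue boards to the left. Next I'll measure the rail precisely.

Run:
```python
from h import *
np.set_printoptions(precision=4,suppress=True)
w,t,s=[dict(np.load(n+'.npz')) for n in('wrist','top','scene')]
g=cv2.cvtColor(w['color'],cv2.COLOR_RGB2GRAY)[0:110,150:330]
m=(g<32).astype(np.uint8); n,l,st,ce=cv2.connectedComponentsWithStats(m); i=1+st[1:,4].argmax()
ys,xs=np.where(l==i); uv=np.c_[xs+150,ys]; d=dep(w,uv); print(st[i],np.percentile(d[:,2],[5,25,50,75,95]))
k=d[:,2]>np.percentile(d[:,2],75)-.004; print(k.sum(),cv2.minAreaRect((d[k,:2]*1000).astype(np.float32)))
b=cv2.boxPoints(cv2.minAreaRect(uv.astype(np.float32))); print(b)
bx=cv2.boxPoints(cv2.minAreaRect(uv[k].astype(np.float32))); cw=bx.mean(0); print(bx,cw,'tri',cross(w,cw,t,(423.7,233.9)),onz(w,cw,.122))
```

```text
[  33   12  110   72 1950] [0.0993 0.1197 0.1204 0.1209 0.1217]
1777 ((448.76324462890625, -269.59478759765625), (128.2018280029297, 17.636030197143555), 79.59960174560547)
[[178.8774  24.8208]
 [188.8774   6.8208]
 [295.8585  66.2547]
 [285.8585  84.2547]]
[[179.2166  24.0593]
 [187.3887   9.5312]
 [291.3175  67.9911]
 [283.1454  82.5193]] [235.2671  46.0252] tri (array([ 0.4502, -0.2485,  0.1161]), np.float64(0.003622572127964001)) [[ 0.4514 -0.2501  0.122 ]]
```

Request:
drive_tool([
  [0.3, 0.78, 0],
  [0.3, 0.78, 0],
  [0.3, 0.78, 0],
  [0.3, 0.78, 0],
  [0.3, 0.78, 0],
  [0.3, 0.78, 0],
  [0.3, 0.78, 0],
  [0.3, 0.78, 0],
], claw=[85, 85, 85, 85, 85, 85, 85, 85], yaw=[0, 0, 0, 0, 0, 0, 0, 0])

```text
time: 2.0
tool_pos: [0.4872, -0.0449, 0.4049]
tcp_rot: [3.076, 0.636, 0.001]
wrist_force: [1.1, 0.3, -0.2]
width: 0.994
grip_force: 0.0
```

Request:
drive_tool([
  [0.06, 0.12, 0],
  [0.06, 0.12, 0],
  [0.06, 0.12, 0],
  [0.06, 0.12, 0],
  [0.06, 0.12, 0],
  [0.06, 0.12, 0],
], claw=[85, 85, 85, 85, 85, 85], yaw=[0, 0, 0, 0, 0, 0])

```text
time: 2.5
tool_pos: [0.5164, 0.0128, 0.4044]
tcp_rot: [3.076, 0.636, -0.001]
wrist_force: [-0.5, -0.4, -0.1]
width: 0.994
grip_force: 0.0
```

```bash
cp wrist.npz w1.npz
python3 - <<'E'
from h import *
w=cam('wrist'); cv2.imwrite('pics/w2.png',w['color'][:,:,::-1]); st=bot.read_state(); print(st['time'],st['tool_pos'],st['tcp_rot'],w['eye'])
E
cp wrist.npz w2.npz
```

```text
2.55 [0.51639981 0.01278441 0.40451969] [ 3.07641587e+00  6.35556081e-01 -8.89112868e-04] [0.57852849 0.03979608 0.37215433]
```

View pics/w2.png

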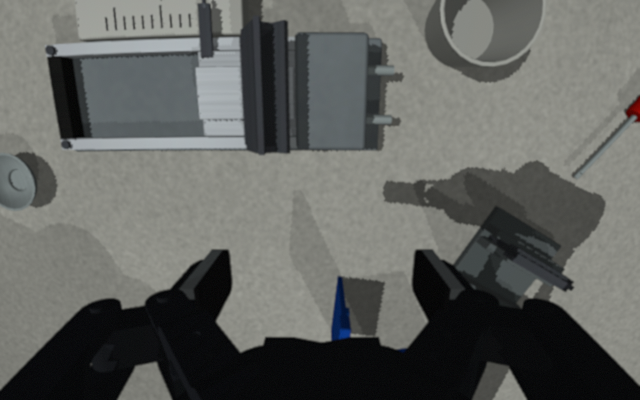

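The wrist view shows the tester from above: end stop at (65,95), bed rails along rows 45 and 145, pointer at (207,30), slot lips at columns 243 to 288 and rows 22 to 152, and housing at columns 295 to 368. Next I'll fit the frame and slot profile.

Run:
```python
from h import *
np.set_printoptions(precision=4,suppress=True)
w=dict(np.load('w1.npz')); w2=dict(np.load('w2.npz'))
g=cv2.cvtColor(w['color'],cv2.COLOR_RGB2GRAY)[0:110,150:330]
n,l,st,ce=cv2.connectedComponentsWithStats((g<32).astype(np.uint8)); i=1+st[1:,4].argmax(); ys,xs=np.where(l==i); uv=np.c_[xs+150,ys]
d=dep(w,uv); k=(d[:,2]>.117)&(d[:,2]<.126); q=onz(w,uv[k],.121)[:,:2]; 
c,sz,a=cv2.minAreaRect((q*1000).astype(np.float32)); print('rail',c,sz,a)
v=cv2.fitLine((q*1000).astype(np.float32),cv2.DIST_HUBER,0,.01,.01).ravel(); print(v,np.degrees(np.arctan2(v[1],v[0])))
# shoe: point cloud
V,U=np.mgrid[0:160,30:400]; uv=np.c_[U.ravel(),V.ravel()]; D=dep(w2,uv).reshape(V.shape+(3,))
# housing top yaw
h=(np.abs(D[:,:,2]-.062)<.003)&(U>290)&(U<380)&(V>25)&(V<155); hp=D[h][:,:2]*1000; r=cv2.minAreaRect(hp.astype(np.float32)); print('housing',h.sum(),r)
h=(D[:,:,2]>.085)&(U>235)&(U<300); r=cv2.minAreaRect((D[h][:,:2]*1000).astype(np.float32)); print('shoe>85',h.sum(),r,D[h][:,2].max())
th=np.radians(113.5); R=np.array([[np.cos(th),np.sin(th)],[-np.sin(th),np.cos(th)]])
for row in (60,90,120):
    print(row,[(u,)+tuple((np.r_[R@D[row,u-30,:2],D[row,u-30,2]]*1000).round(1)) for u in range(196,302,4)])
```

```text
rail (451.3642883300781, -250.13388061523438) (87.82003021240234, 12.323513984680176) 84.62237548828125
[   0.1026    0.9947  451.4356 -250.9288] 84.111786
housing 7891 ((603.2354736328125, 40.70154571533203), (107.95829010009766, 69.09284210205078), 23.426698684692383)
shoe>85 4203 ((587.559326171875, 78.69697570800781), (110.62505340576172, 64.79483032226562), 22.712467193603516) 0.3721543349162562
60 [(196, np.float64(-58.4), np.float64(-608.4), np.float64(18.4)), (200, np.float64(-71.2), np.float64(-604.4), np.float64(40.8)), (204, np.float64(-75.2), np.float64(-604.3), np.float64(40.5)), (208, np.float64(-79.5), np.float64(-604.1), np.float64(41.1)), (212, np.float64(-83.7), np.float64(-604.0), np.float64(41.5)), (216, np.float64(-88.2), np.float64(-603.7), np.float64(42.6)), (220, np.float64(-91.8), np.float64(-603.8), np.float64(41.1)), (224, np.float64(-96.0), np.float64(-603.7), np.float64(41.5)), (228, np.float64(-100.1), np.float64(-603.6), np.float64(41.5)), (232, np.float64(-104.1), np.float64(-603.5), np.float64(41.4)), (236, np.float64(-107.9), np.float64(-603.6), np.f
[... 3861 characters left out ...]
4(-142.1), np.float64(-544.6), np.float64(105.1)), (264, np.float64(-138.5), np.float64(-544.4), np.float64(67.2)), (268, np.float64(-143.9), np.float64(-544.4), np.float64(75.8)), (272, np.float64(-148.9), np.float64(-544.4), np.float64(83.5)), (276, np.float64(-153.4), np.float64(-544.4), np.float64(89.5)), (280, np.float64(-157.3), np.float64(-544.4), np.float64(92.4)), (284, np.float64(-161.0), np.float64(-544.4), np.float64(93.8)), (288, np.float64(-164.5), np.float64(-544.4), np.float64(93.4)), (292, np.float64(-163.1), np.float64(-544.0), np.float64(40.2)), (296, np.float64(-168.7), np.float64(-544.1), np.float64(58.6)), (300, np.float64(-172.8), np.float64(-544.1), np.float64(60.3))]
```

Request:
drive_tool([
  [-0.132, -0.526, 0],
  [-0.132, -0.526, 0],
  [-0.132, -0.526, 0],
  [-0.132, -0.526, 0],
  [-0.132, -0.526, 0],
  [-0.132, -0.526, 0],
  [-0.132, -0.526, -0.05],
  [-0.132, -0.526, -0.1],
], claw=[85, 85, 85, 85, 85, 85, 85, 85], yaw=[0.339, 0.339, 0.339, 0.339, 0.339, 0.339, 0.339, 0.339])

```text
time: 3.22
tool_pos: [0.4505, -0.2542, 0.3593]
tcp_rot: [2.477, 1.914, 0.004]
wrist_force: [1.2, -0.3, -0.3]
width: 0.994
grip_force: 0.0
```

Request:
drive_tool([
  [0, 0, 0],
  [0, 0, 0],
  [0, 0, 0],
], claw=[85, 85, 85], yaw=[0, 0, 0])

```text
time: 3.47
tool_pos: [0.4504, -0.2492, 0.3552]
tcp_rot: [-2.491, -1.914, -0.001]
wrist_force: [0.0, -0.0, -0.5]
width: 0.995
grip_force: 0.0
```

Run:
```python
from h import *
np.set_printoptions(precision=4,suppress=True)
w2=dict(np.load('w2.npz'))
V,U=np.mgrid[0:160,30:400]; D=dep(w2,np.c_[U.ravel(),V.ravel()]).reshape(V.shape+(3,)); z=D[:,:,2]
for lo,hi,a,b in((.088,.098,270,292),(.098,.11,250,264)):
    h=(z>lo)&(z<hi)&(U>a)&(U<b)&(V>10); p=(D[h][:,:2]*1000).astype(np.float32); print(h.sum(),cv2.minAreaRect(p),D[h].mean(0))
s=bot.read_state(); print(s['tool_pos'],s['tcp_rot'],s['q'],s['time'])
```

```text
1942 ((585.8248901367188, 82.44387817382812), (110.39542388916016, 16.980470657348633), 21.366817474365234) [0.5881 0.0821 0.092 ]
974 ((580.0753173828125, 97.57838439941406), (109.81993103027344, 5.904603004455566), 23.066879272460938) [0.5828 0.0983 0.1053]
[ 0.4504 -0.2492  0.3552] [-2.4909 -1.9143 -0.0007] [-0.5539 -0.0027  1.9976  0.0005  1.1465 -0.2938] 3.4667
```

Request:
drive_tool([
  [0, 0, 0],
  [0, -0.002, -0.06],
  [0, -0.002, -0.12],
  [0, -0.002, -0.172],
  [0, -0.002, -0.172],
  [0, -0.002, -0.172],
], claw=[85, 85, 85, 85, 85, 85], yaw=[0.03, 0.052, 0.052, 0.052, 0.052, 0.052])

```text
time: 3.97
tool_pos: [0.4509, -0.2489, 0.269]
tcp_rot: [-2.321, -2.115, 0.0]
wrist_force: [-0.1, -1.2, 0.7]
width: 0.996
grip_force: 0.0
```

Request:
drive_tool([
  [0, 0, 0],
  [0, 0, 0],
  [0, 0, 0],
  [0, 0, 0],
  [0, 0, 0],
  [0, 0, 0],
  [0, 0, 0],
  [0, 0, 0],
], claw=[8, 8, 8, 8, 8, 8, 8, 8], yaw=[0, 0, 0, 0, 0, 0, 0, 0], newtons=50)

```text
time: 4.63
tool_pos: [0.4511, -0.25, 0.2695]
tcp_rot: [2.322, 2.115, 0.001]
wrist_force: [0.5, -0.4, 4.5]
width: 0.132
grip_force: 49.9
```

Request:
drive_tool([
  [0, 0, 0.06],
  [0, 0, 0.13],
  [0, 0, 0.2],
  [0, 0, 0.24],
  [0.02, 0.06, 0.24],
  [0.05, 0.13, 0.24],
  [0.08, 0.2, 0.24],
  [0.1, 0.27, 0.24],
], claw=[8, 8, 8, 8, 8, 8, 8, 8], yaw=[0, 0, 0, 0, -0.03, -0.065, -0.1, -0.135])

```text
time: 5.3
tool_pos: [0.501, -0.1136, 0.3881]
tcp_rot: [-2.721, -1.57, 0.0]
wrist_force: [0.3, -0.3, -2.6]
width: 0.132
grip_force: 49.8
```

Request:
drive_tool([
  [0.03, 0.07, 0],
  [0.06, 0.14, 0],
  [0.09, 0.21, 0],
  [0.11, 0.28, 0],
  [0.14, 0.35, 0],
  [0.16, 0.4, 0],
  [0.16, 0.4, 0],
  [0.16, 0.4, 0],
], claw=[8, 8, 8, 8, 8, 8, 8, 8], yaw=[-0.035, -0.07, -0.105, -0.14, -0.175, -0.206, -0.206, -0.206])

```text
time: 5.97
tool_pos: [0.5806, 0.0866, 0.3873]
tcp_rot: [3.076, 0.64, -0.004]
wrist_force: [-0.5, 0.3, -2.6]
width: 0.126
grip_force: 49.9
```

Run:
```python
from h import *
np.set_printoptions(precision=4,suppress=True)
s=bot.read_state(); print(s['tool_pos'],np.degrees(2*np.arctan2(s['tcp_rot'][1],s['tcp_rot'][0])),s['time'],s['wrist_force'],s['grip_force'])
a=cam('scene'); b=cam('wrist'); 
im=np.vstack([cv2.resize(a['color'][100:260,260:440],(450,400)),b['color'][:200,:450]])[:,:,::-1]
cv2.imwrite('pics/hold.png',im)
```

```text
[0.5806 0.0866 0.3873] 23.51212554952572 5.9667 [-0.4711  0.2793 -2.6215] 49.8634797334671
```

View pics/hold.png

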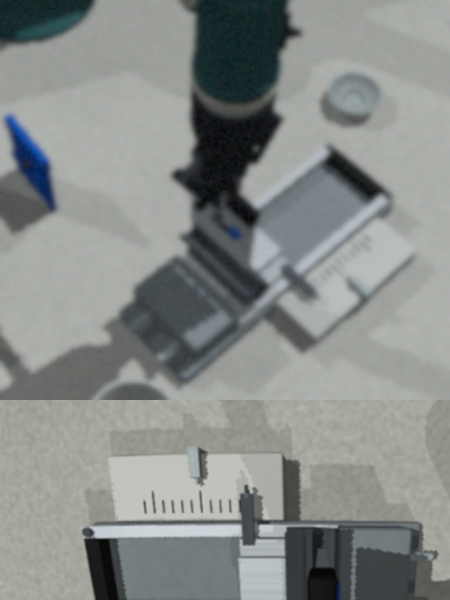

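The scene crop shows the board held upright just over the slot. The wrist crop shows the scale, with the marker tip at (195,80) and the pointer tip at (246,90) in full-frame pixels. Next I'll lower the board into the flared mouth.

Request:
drive_tool([
  [0.004, 0.006, -0.02],
  [0.004, 0.006, -0.04],
  [0.004, 0.006, -0.055],
  [0.004, 0.006, -0.068],
  [0.004, 0.006, -0.068],
  [0.004, 0.006, -0.068],
], claw=[8, 8, 8, 8, 8, 8], yaw=[0, 0, 0, 0, 0, 0])

```text
time: 6.57
tool_pos: [0.5823, 0.0878, 0.3536]
tcp_rot: [-3.077, -0.633, 0.003]
wrist_force: [-1.2, 0.5, -1.0]
width: 0.131
grip_force: 49.9
```

Run:
```python
from h import *
np.set_printoptions(precision=4,suppress=True)
s=bot.read_state(); print(s['tool_pos'],s['time'],s['wrist_force'],s['torque'])
b=cam('wrist'); cv2.imwrite('pics/mouth.png',cv2.resize(b['color'][40:240,180:440,::-1].copy(),(780,600)))
```

```text
[0.5823 0.0878 0.3536] 6.5667 [-1.2039  0.5178 -1.0443] [-0.     -0.0149  0.0444]
```

View pics/mouth.png

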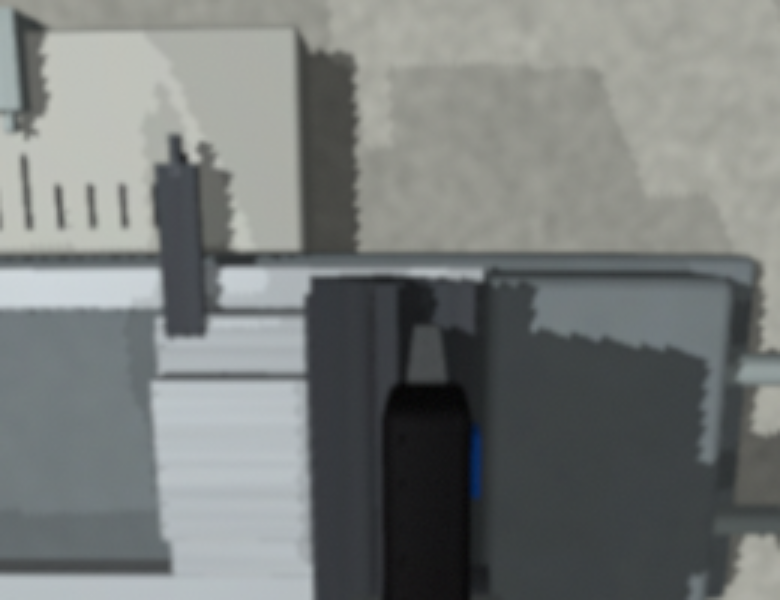

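The board's lower edge (panel about (428,330)) sits between the dark lips at columns 398 and 475, so it is in the mouth. Next I'll nudge it towards +x and lower a little more.

Request:
drive_tool([
  [-0.002, 0.004, 0],
  [-0.002, 0.004, -0.006],
  [-0.002, 0.004, -0.012],
  [-0.002, 0.004, -0.016],
  [-0.002, 0.004, -0.016],
  [-0.002, 0.004, -0.016],
], claw=[8, 8, 8, 8, 8, 8], yaw=[0, 0, 0, 0, 0, 0])

```text
time: 7.12
tool_pos: [0.5817, 0.0903, 0.3466]
tcp_rot: [3.077, 0.634, -0.0]
wrist_force: [-0.4, 0.1, -1.5]
width: 0.131
grip_force: 49.9
```

Run:
```python
from h import *
np.set_printoptions(precision=4,suppress=True)
s=bot.read_state(); print(s['tool_pos'],s['time'],s['wrist_force'],s['torque'])
```

```text
[0.5817 0.0903 0.3466] 7.1167 [-0.3752  0.0856 -1.5434] [ 0.0221  0.0022 -0.007 ]
```

Request:
drive_tool([
  [-0.001, 0.003, -0.002],
  [-0.001, 0.003, -0.006],
  [-0.001, 0.003, -0.01],
  [-0.001, 0.003, -0.01],
  [-0.001, 0.003, -0.01],
], claw=[8, 8, 8, 8, 8], yaw=[0, 0, 0, 0, 0])

```text
time: 7.53
tool_pos: [0.5816, 0.0918, 0.3439]
tcp_rot: [3.077, 0.634, 0.003]
wrist_force: [-3.2, -0.4, 7.5]
width: 0.127
grip_force: 51.3
```

Run:
```python
from h import *
np.set_printoptions(precision=4,suppress=True)
s=bot.read_state(); print(s['tool_pos'],s['time'],s['wrist_force'],s['torque'],s['grip_force'])
```

```text
[0.5816 0.0918 0.3439] 7.5333 [-3.2287 -0.4181  7.4683] [-0.0422  0.6946  0.0692] 51.3023579120636
```

Request:
drive_tool([
  [0, 0, 0],
  [0.002, -0.005, 0],
  [0.005, -0.011, 0],
  [0.005, -0.011, 0],
  [0.005, -0.011, 0],
  [0.005, -0.011, 0],
], claw=[18, 22, 24, 24, 24, 24], yaw=[0, 0, 0, 0, 0, 0], newtons=20)

```text
time: 8.03
tool_pos: [0.5838, 0.0861, 0.3415]
tcp_rot: [3.077, 0.634, -0.0]
wrist_force: [1.0, -0.3, -0.1]
width: 0.28
grip_force: 0.2
```

Run:
```python
from h import *
np.set_printoptions(precision=4,suppress=True)
s=bot.read_state(); print(s['tool_pos'],s['time'],s['wrist_force'],s['torque'],s['grip_force'])
a=cam('scene'); b=cam('wrist')
cv2.imwrite('pics/loose.png',np.hstack([cv2.resize(a['color'][130:230,280:380],(400,400)),cv2.resize(b['color'][100:240,240:380],(400,400))])[:,:,::-1])
```

```text
[0.5838 0.0861 0.3415] 8.0333 [ 1.0184 -0.3033 -0.1235] [-0.0459 -0.0151  0.0024] 0.22006490544299595
```

View pics/loose.png

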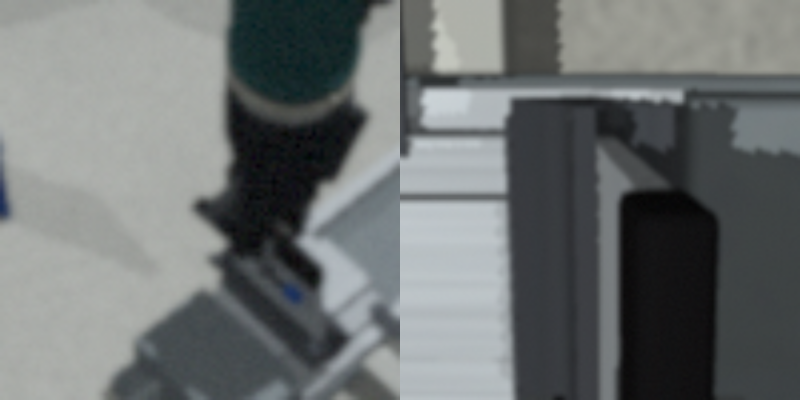

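The board has tipped towards the housing and its lower edge is entering the slot. In the wrist half its face shows at column 610 and the rail at columns 620 to 715. I'll follow it down and over with the fingers loose.

Request:
drive_tool([
  [0.004, -0.008, -0.008],
  [0.008, -0.018, -0.018],
  [0.012, -0.028, -0.03],
  [0.016, -0.038, -0.044],
  [0.019, -0.045, -0.056],
  [0.023, -0.053, -0.066],
  [0.023, -0.053, -0.066],
  [0.023, -0.053, -0.066],
], claw=[28, 32, 36, 40, 40, 40, 40, 40], yaw=[0, 0, 0, 0, 0, 0, 0, 0])

```text
time: 8.8
tool_pos: [0.595, 0.0595, 0.3078]
tcp_rot: [-3.077, -0.633, 0.003]
wrist_force: [-0.1, -0.1, -0.4]
width: 0.47
grip_force: 0.0
```

```bash
cat > look.py <<'E'
from h import *
import sys
np.set_printoptions(precision=4,suppress=True)
s=bot.read_state(); print(s['tool_pos'],s['time'],s['wrist_force'],s['grip_force'],s['width'])
b=cam('wrist'); a=cam('scene')
R=np.array([[-.3987,.917],[-.917,-.3987]])
g=cv2.cvtColor(b['color'],cv2.COLOR_RGB2GRAY)
for row in (190,205,220):
    uv=[(u,row) for u in range(250,400,6)]; d=dep(b,uv)
    print(row,[(u,g[row,u],)+tuple((np.r_[R[0]@p[:2],p[2]]*1000).round(0)) for (u,_),p in zip(uv,d) if p[2]>.09])
if len(sys.argv)>1: cv2.imwrite('pics/%s.png'%sys.argv[1],np.hstack([cv2.resize(a['color'][130:230,280:380],(400,400)),cv2.resize(b['color'][60:240,220:400],(400,400))])[:,:,::-1])
E
python3 look.py seat
```

```text
[0.595  0.0595 0.3078] 8.8 [-0.1193 -0.1373 -0.4001] 0.0 0.47002761756820666
190 [(250, np.uint8(67), np.float64(-142.0), np.float64(106.0)), (256, np.uint8(37), np.float64(-143.0), np.float64(96.0)), (262, np.uint8(81), np.float64(-145.0), np.float64(91.0)), (268, np.uint8(169), np.float64(-150.0), np.float64(97.0)), (274, np.uint8(171), np.float64(-155.0), np.float64(104.0)), (280, np.uint8(173), np.float64(-159.0), np.float64(109.0)), (286, np.uint8(172), np.float64(-163.0), np.float64(114.0)), (292, np.uint8(169), np.float64(-167.0), np.float64(119.0)), (298, np.uint8(175), np.float64(-170.0), np.float64(124.0)), (304, np.uint8(167), np.float64(-174.0), np.float64(130.0)), (310, np.uint8(165), np.float64(-177.0), np.float64(134.0)), (316, np.uint8(16), np.float64(-180.0), np.float64(142.0)), (322, np.uint8(18), np.float64(-183.0), np.float64(146.0)), (328, np.uint8(20), np.float64(-185.0), np.float64(149.0)), (334, np.uint8(19), np.float64(-188.0), np.float64(153.0)), (340, np.uint8(17), np.float64(-190.0), np.float64(156.0)), (346, np.uint8(28), np.float64(-192.0), np.float64(15
[... 1849 characters left out ...]
p.float64(-170.0), np.float64(124.0)), (304, np.uint8(167), np.float64(-173.0), np.float64(129.0)), (310, np.uint8(165), np.float64(-177.0), np.float64(133.0)), (316, np.uint8(16), np.float64(-180.0), np.float64(142.0)), (322, np.uint8(20), np.float64(-183.0), np.float64(147.0)), (328, np.uint8(19), np.float64(-185.0), np.float64(150.0)), (334, np.uint8(18), np.float64(-188.0), np.float64(153.0)), (340, np.uint8(18), np.float64(-190.0), np.float64(156.0)), (346, np.uint8(24), np.float64(-192.0), np.float64(157.0)), (352, np.uint8(14), np.float64(-195.0), np.float64(156.0)), (358, np.uint8(12), np.float64(-198.0), np.float64(154.0)), (364, np.uint8(38), np.float64(-201.0), np.float64(151.0))]
```

View pics/seat.png

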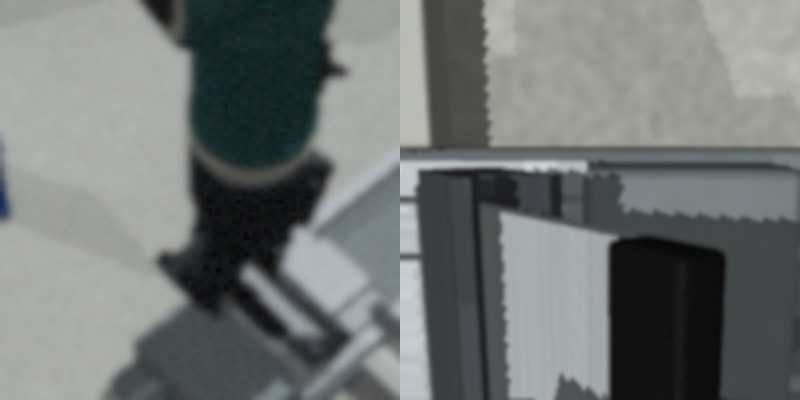

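The board leans on the slot. Its face runs from (x −150, z 97) to (−177, 134) mm, and its top centre is at about (−195, 154) mm, which puts its foot on the slot floor (z about 66), so it is home. Now I'll grip the rail.

Request:
drive_tool([
  [0, 0, 0],
  [0, 0, 0],
  [0, 0, 0],
  [0, 0, 0],
  [0, 0, 0],
  [0, 0, 0],
  [0, 0, 0],
  [0, 0, 0],
], claw=[30, 24, 18, 14, 14, 14, 14, 14], yaw=[0, 0, 0, 0, 0, 0, 0, 0], newtons=25)

```text
time: 9.57
tool_pos: [0.5955, 0.0602, 0.3103]
tcp_rot: [-3.076, -0.634, -0.003]
wrist_force: [-1.2, -0.6, 5.2]
width: 0.249
grip_force: 22.1
```

```bash
python3 look.py | cut -c1-120
python3 - <<'E'
from h import *
b=dict(np.load('wrist.npz'));a=dict(np.load('scene.npz'))
# orthophoto at z=.035 of scale: x_t -150..0+..., y -126-ish ; slot-centre y=-570.5 => tester y0
R=np.array([[-.3987,.917],[-.917,-.3987]])
def ortho(c,z,x0=-120,x1=40,y0=-705,y1=-615,k=5):
    X,Y=np.meshgrid(np.arange(x0,x1,1/k),np.arange(y0,y1,1/k)); W=np.c_[np.c_[X.ravel(),Y.ravel()]/1000@R,np.full(X.size,z)]
    p=proj(c,W).astype(np.float32).reshape(X.shape+(2,)); return cv2.remap(c['color'],p[:,:,0],p[:,:,1],cv2.INTER_LINEAR)
im=np.vstack([cv2.resize(ortho(b,.03),(520,290)),cv2.resize(ortho(a,.03),(520,290))])
cv2.imwrite('pics/ortho.png',im[:,:,::-1])
E
```

```text
[0.5955 0.0602 0.3103] 9.5667 [-1.2307 -0.6046  5.2068] 22.052529479842633 0.24924872359699876
190 [(250, np.uint8(76), np.float64(-141.0), np.float64(105.0)), (256, np.uint8(43), np.float64(-143.0), np.float64(101.
205 [(250, np.uint8(77), np.float64(-140.0), np.float64(106.0)), (256, np.uint8(60), np.float64(-143.0), np.float64(105.
220 [(250, np.uint8(76), np.float64(-139.0), np.float64(105.0)), (256, np.uint8(73), np.float64(-143.0), np.float64(106.
```

View pics/ortho.png

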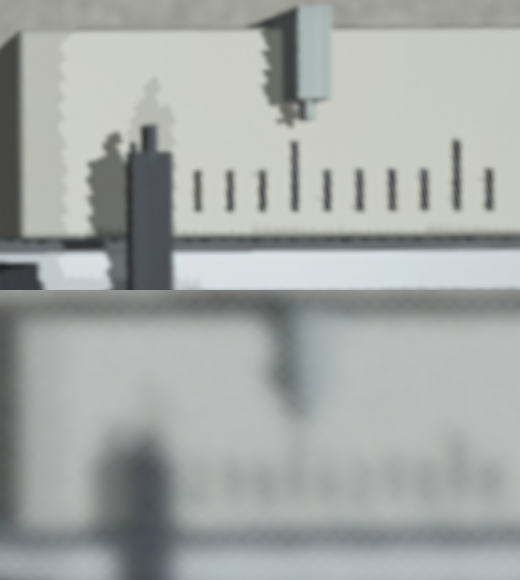

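The rectified scale (top half, wrist view, 3.25 px/mm) shows the ticks every 32.5 px, the pointer tip at u≈149 and the marker tip at u≈309. Next I'll get their heights, for parallax, and check the board is still home.

```bash
cat > pm.py <<'E'
from h import *
np.set_printoptions(precision=1,suppress=True)
R=np.array([[-.3987,.917],[-.917,-.3987]])
def tf(P): P=np.atleast_2d(P); return np.c_[P[:,:2]@R.T,P[:,2]]*1000
def cloud(c,sl):
    V,U=np.mgrid[sl]; uv=np.c_[U.ravel(),V.ravel()]; return tf(dep(c,uv)),c['color'].reshape(400,640,3)[V.ravel(),U.ravel()].astype(int)
def tips(c):
    T,C=cloud(c,np.s_[0:260,0:400]); out=[]
    # pointer & clip: things above scale top within its footprint
    for y0,y1 in((-668,-655),(-695,-673)):
        k=(T[:,2]>33)&(T[:,2]<62)&(T[:,1]>y0)&(T[:,1]<y1)&(T[:,0]>-115)&(T[:,0]<40); out.append(T[k])
    return out
E
python3 - <<'E'
from pm import *
b=dict(np.load('wrist.npz'))
for u,v in((149,132),(149,145),(149,160),(149,200),(309,108),(309,115),(314,60),(314,95),(295,180),(240,100)):
    x,y=-120+u/3.25,-705+v*90/290; W=np.r_[np.array([x,y])/1000@R,.03]; p=np.round(proj(b,W)[0]); print(u,v,p,tf(dep(b,p))[0])
T,C=cloud(b,np.s_[150:230,250:400]); k=T[:,2]>88
for x in range(-205,-140,5):
    m=k&(abs(T[:,0]-x)<1)&(C.sum(1)>350); m2=k&(abs(T[:,0]-x)<1)&(C.sum(1)<90); print(x,m.sum(),np.median(T[m,2]) if m.any() else 0,m2.sum(),np.median(T[m2,2]) if m2.any() else 0)
E
```

```text
149 132 [182.  86.] [ -80.  -662.2   43.4]
149 145 [182.  91.] [ -78.9 -658.8   41.7]
149 160 [183.  97.] [ -80.2 -654.4   44. ]
149 200 [185. 114.] [ -79.7 -642.2   42.3]
309 108 [120.  78.] [ -28.2 -670.4   35.3]
309 115 [120.  80.] [ -28.1 -668.9   35.4]
314 60 [116.  58.] [ -28.4 -684.5   37.5]
314 95 [118.  72.] [ -29.4 -674.2   38.8]
295 180 [129. 107.] [ -29.  -649.    29.8]
240 100 [146.  73.] [ -45.8 -674.2   28.8]
-205 0 0 0 0
-200 0 0 0 0
-195 0 0 0 0
-190 0 0 251 158.8308041103233
-185 0 0 286 161.62920689975329
-180 0 0 279 157.45841223437967
-175 0 0 245 149.0395067203617
-170 219 135.08049875707292 0 0
-165 210 126.86300864643209 0 0
-160 190 118.2881924317166 0 0
-155 182 110.24466871210427 0 0
-150 172 102.05792974395823 0 0
-145 0 0 1 90.03116786028178
```

```bash
cat >> pm.py <<'E'
def row(c,x0,x1,y,z,k=10):
    x=np.arange(x0,x1,1/k); g=0
    for dy in np.arange(-1,1.1,.5):
        W=np.c_[np.c_[x,np.full(x.size,y+dy)]/1000@R,np.full(x.size,z/1000)]; p=proj(c,W).astype(np.float32)
        g=g+cv2.remap(c['color'],p[:,None,0],p[:,None,1],cv2.INTER_LINEAR)[:,0].astype(float)
    return x,g/5
def report():
    b=cam('wrist'); s=bot.read_state(); t=s['tool_pos']
    print('t%.2f tool xt %.1f z %.1f F'%(s['time'],1000*R[0]@t[:2],1000*t[2]),np.array(s['wrist_force']),'Fx %.1f'%(R[0]@s['wrist_force'][:2]),'grip %.1f w %.3f'%(s['grip_force'],s['width']))
    for y in(-662,-657,-650):
        x,g=row(b,-90,20,y,42.5); d=g.sum(1)<270
        n,l,st,ce=cv2.connectedComponentsWithStats(d.astype(np.uint8)[None]); print('ptr y',y,[(round(-90+ce[i][0]/10,1),st[i,2]/10) for i in range(1,n) if st[i,2]>25])
    x,g=row(b,-45,-15,-669.5,35.4); print('mark',''.join('%d '%v for v in g.sum(1)[::10]))
    T=tips(b); print('depth ptr',len(T[0]),np.median(T[0],0),'clip',len(T[1]),np.median(T[1],0))
E
python3 -c "
from pm import *
report()"
```

```text
t9.72 tool xt -182.2 z 310.3 F [-1.5  0.2  5.2] Fx 0.8 grip 22.1 w 0.248
ptr y -662 [(np.float64(-80.0), np.float64(3.0))]
ptr y -657 []
ptr y -650 [(np.float64(-80.4), np.float64(12.8))]
mark 605 605 604 605 605 605 603 578 467 350 315 330 381 378 282 294 458 537 556 583 602 602 602 603 601 601 602 601 602 601 
depth ptr 131 [ -79.6 -658.1   42.4] clip 505 [ -29.5 -684.2   37.4]
```

Request:
drive_tool([
  [-0.003, 0.006, 0],
  [-0.006, 0.013, 0],
  [-0.009, 0.02, 0],
  [-0.012, 0.028, 0],
  [-0.015, 0.035, 0],
  [-0.019, 0.044, 0],
  [-0.024, 0.055, 0],
  [-0.024, 0.055, 0],
], claw=[14, 14, 14, 14, 14, 14, 14, 14], yaw=[0, 0, 0, 0, 0, 0, 0, 0])

```text
time: 10.38
tool_pos: [0.5839, 0.0874, 0.3117]
tcp_rot: [3.075, 0.635, 0.006]
wrist_force: [-1.8, -4.0, 9.5]
width: 0.242
grip_force: 24.1
```

```bash
python3 -c "
from pm import *
report()"
```

```text
t10.43 tool xt -152.9 z 311.6 F [-1.3 -4.1  9.9] Fx -3.3 grip 24.1 w 0.246
ptr y -662 [(np.float64(-59.6), np.float64(2.8))]
ptr y -657 []
ptr y -650 [(np.float64(-73.4), np.float64(2.6)), (np.float64(-60.0), np.float64(12.5))]
mark 609 609 610 610 611 608 602 605 574 450 339 320 345 379 315 314 460 546 565 591 608 609 608 607 608 608 608 608 608 608 
depth ptr 113 [ -59.2 -658.6   42.3] clip 492 [ -29.2 -684.    37.4]
```

Run:
```python
from pm import *
b=dict(np.load('wrist.npz'))
for y in (-667.5,-669,-670.5,-680):
    x,g=row(b,-40,-18,y,35.4 if y>-672 else 37.5); print(y,[(round(float(a),1),int(q[2]-q[0]),int(q.sum())) for a,q in zip(x[::5],g[::5]) if -36<a<-22])
```

```text
-667.5 [(-36.0, -3, 438), (-35.5, -3, 400), (-35.0, -2, 364), (-34.5, -3, 343), (-34.0, -2, 327), (-33.5, -2, 336), (-33.0, -2, 359), (-32.5, -3, 391), (-32.0, -2, 410), (-31.5, -2, 412), (-31.0, -1, 395), (-30.5, 0, 382), (-30.0, 2, 392), (-29.5, 3, 429), (-29.0, 4, 471), (-28.5, 5, 509), (-28.0, 5, 533), (-27.5, 5, 552), (-27.0, 4, 571), (-26.5, 1, 585), (-26.0, -1, 597), (-25.5, -3, 605), (-25.0, -4, 607), (-24.5, -5, 608), (-24.0, -5, 608), (-23.5, -5, 608), (-23.0, -5, 608), (-22.5, -5, 607)]
-669 [(-36.0, -4, 462), (-35.5, -3, 400), (-35.0, -2, 345), (-34.5, -3, 327), (-34.0, -2, 319), (-33.5, -2, 325), (-33.0, -2, 339), (-32.5, -2, 352), (-32.0, -2, 361), (-31.5, -1, 336), (-31.0, 0, 303), (-30.5, 2, 277), (-30.0, 5, 311), (-29.5, 8, 375), (-29.0, 10, 453), (-28.5, 11, 507), (-28.0, 11, 540), (-27.5, 11, 552), (-27.0, 8, 564), (-26.5, 5, 577), (-26.0, 0, 591), (-25.5, -2, 602), (-25.0, -3, 607), (-24.5, -5, 608), (-24.0, -5, 608), (-23.5, -5, 608), (-23.0, -5, 608), (-22.5, -5, 608)]
-670.5 [(-36.0, -3, 408), (-35.5, -2, 356), (-35.0, -2, 324), (-34.5, -2, 319), (-34.0, -2, 32
[... 211 characters left out ...]
50), (-27.5, 11, 556), (-27.0, 8, 563), (-26.5, 5, 572), (-26.0, 0, 589), (-25.5, -2, 600), (-25.0, -4, 607), (-24.5, -5, 607), (-24.0, -5, 608), (-23.5, -5, 609), (-23.0, -5, 608), (-22.5, -5, 609)]
-680 [(-36.0, 2, 217), (-35.5, 3, 198), (-35.0, 3, 190), (-34.5, 3, 196), (-34.0, 4, 230), (-33.5, 7, 299), (-33.0, 8, 393), (-32.5, 10, 476), (-32.0, 12, 525), (-31.5, 11, 545), (-31.0, 11, 552), (-30.5, 11, 551), (-30.0, 11, 549), (-29.5, 11, 549), (-29.0, 11, 552), (-28.5, 12, 554), (-28.0, 12, 557), (-27.5, 12, 562), (-27.0, 12, 563), (-26.5, 13, 564), (-26.0, 12, 559), (-25.5, 12, 553), (-25.0, 12, 547), (-24.5, 11, 550), (-24.0, 11, 556), (-23.5, 8, 567), (-23.0, 4, 579), (-22.5, -1, 590)]
```

Request:
drive_tool([
  [-0.002, 0.004, 0],
  [-0.004, 0.009, 0],
  [-0.006, 0.014, 0],
  [-0.008, 0.018, 0],
  [-0.01, 0.022, 0],
  [-0.012, 0.027, 0],
  [-0.012, 0.027, 0],
  [-0.012, 0.027, 0],
], claw=[14, 14, 14, 14, 14, 14, 14, 14], yaw=[0, 0, 0, 0, 0, 0, 0, 0])

```text
time: 11.1
tool_pos: [0.5784, 0.1002, 0.312]
tcp_rot: [3.074, 0.634, 0.007]
wrist_force: [-1.3, -5.3, 10.9]
width: 0.243
grip_force: 24.3
```

```bash
python3 -c "
from pm import *
report()"
```

```text
t11.15 tool xt -138.7 z 312.0 F [-0.4 -7.6 10.2] Fx -6.8 grip 24.3 w 0.234
ptr y -662 [(np.float64(-48.6), np.float64(2.6))]
ptr y -657 [(np.float64(-48.5), np.float64(2.9))]
ptr y -650 [(np.float64(-48.9), np.float64(12.5))]
mark 547 547 547 550 562 559 554 577 592 512 379 324 325 334 307 315 466 542 563 593 609 610 610 609 609 609 609 611 610 609 
depth ptr 122 [ -48.  -658.    42.3] clip 499 [ -29.  -684.2   37.5]
```

Request:
drive_tool([
  [-0.002, 0.004, 0],
  [-0.004, 0.009, 0],
  [-0.006, 0.014, 0],
  [-0.008, 0.018, 0],
  [-0.01, 0.022, 0],
  [-0.01, 0.022, 0],
  [-0.01, 0.022, 0],
], claw=[14, 14, 14, 14, 14, 14, 14], yaw=[0, 0, 0, 0, 0, 0, 0])

```text
time: 11.73
tool_pos: [0.5736, 0.1111, 0.3122]
tcp_rot: [3.074, 0.634, 0.008]
wrist_force: [-0.5, -5.7, 11.3]
width: 0.246
grip_force: 23.9
```

```bash
python3 -c "
from pm import *
report()"
```

```text
t11.78 tool xt -126.8 z 312.3 F [-0.8 -6.  11.4] Fx -5.2 grip 24.0 w 0.242
ptr y -662 [(np.float64(-39.2), np.float64(2.6))]
ptr y -657 []
ptr y -650 [(np.float64(-39.5), np.float64(12.5))]
mark 610 610 609 606 591 571 552 548 541 495 379 283 268 295 284 313 477 547 562 593 611 611 610 610 611 610 610 611 611 610 
depth ptr 135 [ -38.8 -657.9   42.4] clip 488 [ -28.9 -684.2   37.6]
```

Need 11 mm more. I'll go 7 mm first.

Request:
drive_tool([
  [-0.001, 0.003, 0],
  [-0.002, 0.005, 0],
  [-0.004, 0.008, 0],
  [-0.005, 0.011, 0],
  [-0.006, 0.014, 0],
  [-0.006, 0.014, 0],
  [-0.006, 0.014, 0],
], claw=[14, 14, 14, 14, 14, 14, 14], yaw=[0, 0, 0, 0, 0, 0, 0])

```text
time: 12.37
tool_pos: [0.5707, 0.118, 0.3123]
tcp_rot: [3.074, 0.634, 0.008]
wrist_force: [0.1, -6.5, 12.1]
width: 0.239
grip_force: 23.6
```

```bash
python3 -c "
from pm import *
report()"
```

```text
t12.42 tool xt -119.4 z 312.4 F [ 0.2 -6.  11.7] Fx -5.6 grip 23.6 w 0.244
ptr y -662 [(np.float64(-33.3), np.float64(2.7))]
ptr y -657 []
ptr y -650 [(np.float64(-43.2), np.float64(2.7)), (np.float64(-33.5), np.float64(12.5))]
mark 555 575 601 612 613 611 610 604 606 556 418 293 274 290 268 280 419 501 532 549 551 555 576 599 610 614 612 613 612 613 
depth ptr 133 [ -32.8 -657.4   42.5] clip 488 [ -28.9 -683.9   37.4]
```

Request:
drive_tool([
  [-0.001, 0.002, 0],
  [-0.002, 0.004, 0],
  [-0.003, 0.007, 0],
  [-0.004, 0.01, 0],
  [-0.004, 0.01, 0],
  [-0.004, 0.01, 0],
], claw=[14, 14, 14, 14, 14, 14], yaw=[0, 0, 0, 0, 0, 0])

```text
time: 12.92
tool_pos: [0.5687, 0.1229, 0.3124]
tcp_rot: [3.074, 0.635, 0.008]
wrist_force: [-0.3, -7.2, 11.3]
width: 0.24
grip_force: 23.4
```

```bash
cat > r2.py <<'E'
from pm import *
report()
b=dict(np.load('wrist.npz'))
for y,z in ((-670,35.4),(-680,37.5)):
    x,g=row(b,-40,-18,y,z); k=(g[:,2]-g[:,0]>4)&(g.sum(1)>360); print('mark',y,x[k].min(),x[k].max(),x[k].mean())
E
python3 r2.py
```

```text
t12.97 tool xt -114.1 z 312.4 F [-1.1 -6.6 11.9] Fx -5.6 grip 23.5 w 0.239
ptr y -662 [(np.float64(-29.0), np.float64(2.6))]
ptr y -657 []
ptr y -650 [(np.float64(-42.4), np.float64(3.4)), (np.float64(-29.3), np.float64(12.5))]
mark 550 550 550 550 550 551 556 569 602 585 459 334 327 327 295 309 459 533 524 537 551 553 552 552 552 552 558 585 608 614 
depth ptr 141 [ -28.5 -657.4   42.3] clip 487 [ -28.8 -684.3   37.5]
mark -670 -29.599999999999852 -26.59999999999981 -28.09999999999983
mark -680 -33.1999999999999 -23.09999999999976 -28.14999999999983
```

Request:
drive_tool([
  [-0.0006, 0.0015, 0],
  [-0.0006, 0.0015, 0],
  [-0.0006, 0.0015, 0],
  [-0.0006, 0.0015, 0],
  [-0.0006, 0.0015, 0],
  [-0.0006, 0.0015, 0],
  [-0.0006, 0.0015, 0],
  [-0.0006, 0.0015, 0],
], claw=[14, 14, 14, 14, 14, 14, 14, 14], yaw=[0, 0, 0, 0, 0, 0, 0, 0])

```text
time: 13.63
tool_pos: [0.5684, 0.1235, 0.3124]
tcp_rot: [3.073, 0.634, 0.008]
wrist_force: [-1.0, -7.5, 12.7]
width: 0.238
grip_force: 23.2
```

```bash
python3 r2.py
python3 - <<'E'
from pm import *
# independent check: top and scene cameras, if unobstructed
for n in('top','scene'):
    c=cam(n)
    for nm,y,z in(('ptr',-661,42.5),('mark',-670,35.4),('clip',-680,37.5)):
        x,g=row(c,-50,-8,y,z); print(n,nm,[int(v) for v in g.sum(1)[::20]])
E
```

```text
t13.68 tool xt -113.4 z 312.4 F [-1.3 -8.1 12.2] Fx -6.9 grip 23.2 w 0.241
ptr y -662 [(np.float64(-28.6), np.float64(2.6))]
ptr y -657 []
ptr y -650 [(np.float64(-42.3), np.float64(3.7)), (np.float64(-28.9), np.float64(12.5))]
mark 552 551 551 550 551 552 558 572 603 579 458 347 328 328 302 321 472 545 532 538 553 553 552 553 554 551 559 588 610 615 
depth ptr 137 [ -28.2 -657.5   42.5] clip 483 [ -28.8 -684.2   37.5]
mark -670 -29.699999999999854 -26.59999999999981 -28.14999999999983
mark -680 -33.1999999999999 -23.09999999999976 -28.14999999999983
top ptr [526, 524, 521, 520, 488, 423, 172, 66, 73, 89, 102, 111, 119, 126, 133, 139, 145, 153, 159, 160, 222]
top mark [525, 523, 514, 461, 371, 182, 62, 71, 85, 100, 110, 119, 128, 134, 138, 144, 149, 153, 160, 211, 301]
top clip [516, 500, 417, 291, 98, 75, 88, 97, 107, 117, 126, 134, 140, 147, 151, 152, 163, 189, 311, 437, 566]
scene ptr [504, 493, 480, 458, 423, 391, 373, 369, 369, 361, 357, 369, 407, 455, 498, 526, 543, 549, 552, 551, 552]
scene mark [512, 514, 514, 512, 511, 510, 488, 450, 415, 399, 411, 442, 468, 488, 507, 520, 532, 543, 548, 550, 554]
scene clip [511, 509, 495, 467, 423, 372, 338, 332, 354, 404, 449, 480, 501, 515, 531, 545, 552, 554, 553, 555, 557]
```

It is aligned to within about 0.5 mm, so I'll hold it there.

Request:
drive_tool([
  [0, 0, 0],
  [0, 0, 0],
  [0, 0, 0],
  [0, 0, 0],
  [0, 0, 0],
  [0, 0, 0],
  [0, 0, 0],
  [0, 0, 0],
], claw=[14, 14, 14, 14, 14, 14, 14, 14], yaw=[0, 0, 0, 0, 0, 0, 0, 0])

```text
time: 14.45
tool_pos: [0.5684, 0.1235, 0.3124]
tcp_rot: [3.073, 0.634, 0.008]
wrist_force: [-0.8, -6.4, 13.3]
width: 0.234
grip_force: 23.2
```

Request:
drive_tool([
  [0, 0, 0],
  [0, 0, 0],
  [0, 0, 0],
  [0, 0, 0],
  [0, 0, 0],
  [0, 0, 0],
  [0, 0, 0],
  [0, 0, 0],
], claw=[14, 14, 14, 14, 14, 14, 14, 14], yaw=[0, 0, 0, 0, 0, 0, 0, 0])

```text
time: 15.12
tool_pos: [0.5684, 0.1234, 0.3124]
tcp_rot: [3.073, 0.634, 0.008]
wrist_force: [-0.2, -7.3, 12.2]
width: 0.242
grip_force: 23.2
```

Request:
drive_tool([
  [0, 0, 0],
  [0, 0, 0],
  [0, 0, 0],
  [0, 0, 0],
  [0, 0, 0],
  [0, 0, 0],
  [0, 0, 0],
  [0, 0, 0],
], claw=[14, 14, 14, 14, 14, 14, 14, 14], yaw=[0, 0, 0, 0, 0, 0, 0, 0])

```text
time: 15.78
tool_pos: [0.5684, 0.1235, 0.3124]
tcp_rot: [3.073, 0.634, 0.008]
wrist_force: [-1.3, -8.0, 12.7]
width: 0.244
grip_force: 23.2
```

```bash
python3 r2.py
```

```text
t15.83 tool xt -113.4 z 312.4 F [-0.9 -7.2 12.5] Fx -6.2 grip 23.2 w 0.240
ptr y -662 [(np.float64(-28.6), np.float64(2.6))]
ptr y -657 []
ptr y -650 [(np.float64(-42.3), np.float64(3.7)), (np.float64(-28.9), np.float64(12.5))]
mark 551 551 550 550 551 553 556 573 602 578 458 348 327 329 301 322 472 544 531 539 553 553 553 553 554 551 559 588 610 615 
depth ptr 139 [ -28.1 -657.5   42.3] clip 490 [ -28.9 -684.1   37.5]
mark -670 -29.699999999999854 -26.69999999999981 -28.199999999999832
mark -680 -33.1999999999999 -23.09999999999976 -28.14999999999983
```

The pointer held still for over 2 s. Now I'll ease the carriage back slowly.

Request:
drive_tool([
  [0.002, -0.004, 0],
  [0.004, -0.009, 0],
  [0.006, -0.014, 0],
  [0.008, -0.018, 0],
  [0.01, -0.023, 0],
  [0.012, -0.028, 0],
  [0.014, -0.032, 0],
  [0.016, -0.037, 0],
], claw=[14, 14, 14, 14, 14, 14, 14, 14], yaw=[0, 0, 0, 0, 0, 0, 0, 0])

```text
time: 16.5
tool_pos: [0.5762, 0.1053, 0.3121]
tcp_rot: [3.075, 0.634, 0.007]
wrist_force: [-0.4, -5.3, 11.9]
width: 0.24
grip_force: 25.6
```

Request:
drive_tool([
  [0.002, -0.004, 0],
  [0.004, -0.009, 0],
  [0.006, -0.014, 0],
  [0.008, -0.018, 0],
  [0.01, -0.023, 0],
  [0.012, -0.028, 0],
  [0.014, -0.032, 0],
  [0.016, -0.037, 0],
], claw=[14, 14, 14, 14, 14, 14, 14, 14], yaw=[0, 0, 0, 0, 0, 0, 0, 0])

```text
time: 17.17
tool_pos: [0.584, 0.0871, 0.3118]
tcp_rot: [3.075, 0.634, 0.006]
wrist_force: [-1.6, -3.7, 10.2]
width: 0.241
grip_force: 27.5
```

Request:
drive_tool([
  [0.002, -0.004, 0],
  [0.004, -0.009, 0],
  [0.006, -0.014, 0],
  [0.008, -0.018, 0],
  [0.01, -0.023, 0],
  [0.012, -0.028, 0],
  [0.013, -0.03, 0],
  [0.013, -0.03, 0],
], claw=[14, 14, 14, 14, 14, 14, 14, 14], yaw=[0, 0, 0, 0, 0, 0, 0, 0])

```text
time: 17.83
tool_pos: [0.5904, 0.0721, 0.3117]
tcp_rot: [3.076, 0.634, 0.006]
wrist_force: [-1.5, -3.4, 9.7]
width: 0.239
grip_force: 28.2
```

```bash
python3 r2.py|head -3
```

```text
t17.88 tool xt -169.3 z 311.8 F [-1.6 -3.7 10.7] Fx -2.8 grip 28.0 w 0.240
ptr y -662 [(np.float64(-79.8), np.float64(2.6))]
ptr y -657 [(np.float64(-79.8), np.float64(3.1))]
```

Request:
drive_tool([
  [0.001, -0.003, 0],
  [0.002, -0.006, 0],
  [0.004, -0.009, 0],
  [0.005, -0.012, 0],
  [0.006, -0.015, 0],
  [0.008, -0.018, 0],
  [0.009, -0.021, 0],
  [0.01, -0.023, 0],
], claw=[14, 14, 14, 14, 14, 14, 14, 14], yaw=[0, 0, 0, 0, 0, 0, 0, 0])

```text
time: 18.55
tool_pos: [0.595, 0.0615, 0.3111]
tcp_rot: [-3.076, -0.633, -0.005]
wrist_force: [-2.2, 0.7, 8.0]
width: 0.243
grip_force: 32.8
```

```bash
python3 r2.py|head -3
```

```text
t18.60 tool xt -180.9 z 311.1 F [-2.   1.1  7.7] Fx 1.9 grip 32.8 w 0.237
ptr y -662 [(np.float64(-80.0), np.float64(3.1))]
ptr y -657 [(np.float64(-79.8), np.float64(3.2))]
```

Request:
drive_tool([
  [0, 0, 0],
  [0, 0, 0],
  [0, 0, 0],
  [0, 0, 0],
  [0.001, -0.003, 0],
  [0.002, -0.006, 0],
  [0.003, -0.009, 0],
  [0.004, -0.01, 0],
], claw=[22, 24, 26, 28, 30, 34, 40, 46], yaw=[0, 0, 0, 0, 0, 0, 0, 0])

```text
time: 19.27
tool_pos: [0.5963, 0.0558, 0.3083]
tcp_rot: [-3.077, -0.634, 0.001]
wrist_force: [-0.1, 0.1, -0.0]
width: 0.537
grip_force: 0.0
```

Request:
drive_tool([
  [0, 0, 0],
  [0, 0, 0],
  [0, 0, 0],
  [0, 0, 0],
  [0, 0, 0],
  [0, 0, 0],
], claw=[65, 65, 65, 65, 65, 65], yaw=[0, 0, 0, 0, 0, 0])

```text
time: 19.77
tool_pos: [0.5964, 0.056, 0.3087]
tcp_rot: [-3.077, -0.634, -0.0]
wrist_force: [-0.4, 1.1, 0.6]
width: 0.758
grip_force: 0.0
```

```bash
python3 r2.py|head -2
cat > seat.py <<'E'
from pm import *
b=dict(np.load('wrist.npz'))
T,C=cloud(b,np.s_[100:260,220:420]); k=T[:,2]>88
f=k&(C.sum(1)>350)&(T[:,0]>-178)&(T[:,0]<-148)&(T[:,2]<140); p=np.polyfit(T[f,0],T[f,2],1); print('face n',f.sum(),'lean',90-np.degrees(np.arctan(-p[0])),'x at z100',(100-p[1])/p[0])
m=k&(C.sum(1)<110)&(T[:,2]<175)&(T[:,2]>135); i=T[m,2]>np.percentile(T[m,2],97); print('rail top edge',m.sum(),np.median(T[m][i],0),'y range',np.percentile(T[m,1],[1,99]))
E
python3 seat.py
```

```text
t19.82 tool xt -186.4 z 308.7 F [-1.1 -0.1 -0.5] Fx 0.3 grip 0.0 w 0.760
ptr y -662 [(np.float64(-80.0), np.float64(3.0))]
face n 3640 lean 36.57845829079586 x at z100 -151.8176664322086
rail top edge 4767 [-191.5 -592.4  158.1] y range [-615.6 -573.8]
```

Request:
drive_tool([
  [0, 0, 0.02],
  [0, 0, 0.05],
  [0, 0, 0.1],
  [0, 0, 0.16],
  [0, 0, 0.22],
  [0, 0, 0.22],
  [0, 0, 0.22],
  [0, 0, 0.22],
], claw=[65, 65, 65, 65, 65, 65, 65, 65], yaw=[0, 0, 0, 0, 0, 0, 0, 0])

```text
time: 20.48
tool_pos: [0.5963, 0.056, 0.4193]
tcp_rot: [3.077, 0.634, 0.001]
wrist_force: [-0.2, 0.2, -0.4]
width: 0.761
grip_force: 0.0
```

```bash
python3 r2.py|head -2; python3 seat.py
```

```text
t20.53 tool xt -186.3 z 418.0 F [-0.6 -0.2 -0.1] Fx 0.1 grip 0.0 w 0.762
ptr y -662 [(np.float64(-79.6), np.float64(2.7))]
face n 2665 lean 36.4540154632562 x at z100 -151.61951972552149
rail top edge 2756 [-191.1 -578.7  158. ] y range [-615.4 -529.5]
```

```bash
python3 -c "
from workcell import bot
print(bot.finish_job())"
```

```text
the job is handed in; nothing more can be done
None
```

The job is handed in: I seated the card in the tester, drew the pointer to within about 0.5 mm of the marker and held it for over 2 s, eased the carriage back to rest and let go. The last camera check showed the board still home, and the arm finished at about 20.5 s.

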